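Lid the jars before the kiln

TASK

The four dry clay jars on the ware board are going to the kiln, and each must be fired with its own lid on: put every lid from the plaster bat on the jar it fits, small, medium, large and square, seated all the way down on the rim. The clay is unfired and fragile, so set the lids down gently without dropping them, leave the jars standing upright where they are, and leave the bowl and the tool pot alone.

Things in the scene. Friction and masses are not known exactly. Their poses are not given: they have to be found in the camera images.
- small_jar: The small jar: tall and narrow, round, open-topped, dry unfired terracotta clay, loose. 100 mm high, 72 mm across at the belly; at the rim 64 mm outside and 52 mm inside (wall 6 mm). Origin: centre of its underside, z up; it stands on the ware board, which is 18 mm thick, so the rim is 100 mm above the origin.
- medium_jar: The medium jar: round-bellied, middle-sized, open-topped, dry unfired terracotta clay, loose. 85 mm high, 92 mm across at the belly; at the rim 86 mm outside and 74 mm inside (wall 6 mm). Origin: centre of its underside, z up; it stands on the ware board, which is 18 mm thick, so the rim is 85 mm above the origin.
- large_jar: The large jar: low and wide, round, open-topped, dry unfired terracotta clay, loose. 70 mm high, 112 mm across at the belly; at the rim 108 mm outside and 96 mm inside (wall 6 mm). Origin: centre of its underside, z up; it stands on the ware board, which is 18 mm thick, so the rim is 70 mm above the origin.
- small_lid: The small jar's lid: round terracotta, 66 mm across, upright round knob 24 mm thick; below, a tapered locating flange (28 mm across at its foot, 47 mm at the cap) drops into the mouth, cap on the rim. Origin: centre of the flange's foot; above it cap underside at 14 mm, dome top 24, knob 24 to 50. Lies flange down on the plaster bat (25 mm thick), 70 g. Seated: origin 86 mm above the jar's.
- medium_lid: The medium jar's lid: round terracotta, 88 mm across, upright round knob 24 mm thick; below, a tapered locating flange (50 mm across at its foot, 69 mm at the cap) drops into the mouth, cap on the rim. Origin: centre of the flange's foot; above it cap underside at 14 mm, dome top 24, knob 24 to 50. Lies flange down on the plaster bat (25 mm thick), 120 g. Seated: origin 71 mm above the jar's.
- large_lid: The large jar's lid: round terracotta, 110 mm across, upright round knob 24 mm thick; below, a tapered locating flange (72 mm across at its foot, 91 mm at the cap) drops into the mouth, cap on the rim. Origin: centre of the flange's foot; above it cap underside at 14 mm, dome top 24, knob 24 to 50. Lies flange down on the plaster bat (25 mm thick), 180 g. Seated: origin 56 mm above the jar's.
- square_jar: The square jar: slab-built, open-topped, terracotta, with a pressed lattice on its four sides, loose. 88 x 88 mm outside, 76 x 76 mm inside (wall 6 mm), 78 mm high. Origin: centre of its underside, z up, x and y square to its sides; it stands on the 18 mm ware board.
- square_lid: The square jar's lid: terracotta, 90 x 90 mm, upright square knob 24 x 24 mm (parallel to the lid's sides); tapered square flange below (52 mm at its foot, 71 mm at the cap). Any quarter turn fits. Origin: centre of the flange's foot; above it cap underside at 14 mm, dome top 24, knob 24 to 50. Lies flange down on the plaster bat (25 mm thick), 160 g. Seated: origin 64 mm above the jar's.
- bowl: Bystander: a white glazed bowl, 90 mm across and 45 mm high, loose on the bench beside the boards. Origin: centre of its underside.
- tool_pot: Bystander: a blue pot 76 mm across and 95 mm high with modelling tools standing in it (up to 130 mm high), loose on the bench beside the boards. Origin: centre of its underside.
There are look-alikes about, which are no part of the job. What is shaped like the medium_jar but yellow is not meant.

How it is judged:
At the end, for the whole second after the job is handed in: Each of the four lids sits on its own jar: centred within 8 mm, its cap within 4 mm of the rim's height, level within about 4.5 degrees, released and at rest. Every jar stands upright within 30 mm of where it stood at the start; the bowl and the tool pot are upright and within 30 mm of their places (horizontal distance between small_lid and small_jar below 0.008 m and z of small_lid in the frame of small_jar between 0.082 and 0.09 m and angle between each of small_lid, medium_lid, large_lid, square_lid's own z axis and vertical below 0.08 rad and angle between each of small_jar, medium_jar, large_jar, square_jar's own z axis and vertical below 0.06 rad and distance of each of small_jar, medium_jar, large_jar, square_jar, bowl, tool_pot from where it was at the start of the episode below 0.03 m and linear speed of each of small_lid, small_jar, medium_lid, medium_jar, large_lid, large_jar, square_lid, square_jar below 0.02 m/s and horizontal distance between medium_lid and medium_jar below 0.008 m and z of medium_lid in the frame of medium_jar between 0.067 and 0.075 m and horizontal distance between large_lid and large_jar below 0.008 m and z of large_lid in the frame of large_jar between 0.052 and 0.06 m and horizontal distance between square_lid and square_jar below 0.008 m and z of square_lid in the frame of square_jar between 0.06 and 0.068 m and angle between each of bowl, tool_pot's own z axis and vertical below 0.1 rad); the robot touches nothing.
It fails at once if a lid is dropped or flung (moves faster than 0.7 m/s while the fingers do not hold it, a fall of about 25 mm) ((linear speed of small_lid above 0.7 m/s and contact force between the fingers and small_lid below 0.05 N) or (linear speed of medium_lid above 0.7 m/s and contact force between the fingers and medium_lid below 0.05 N) or (linear speed of large_lid above 0.7 m/s and contact force between the fingers and large_lid below 0.05 N) or (linear speed of square_lid above 0.7 m/s and contact force between the fingers and square_lid below 0.05 N)).
It fails at once if a jar is tipped by more than about 20 degrees (angle between any of small_jar, medium_jar, large_jar, square_jar's own z axis and vertical above 0.35 rad).
It also fails if it takes over 102 s, if anything falls off the work surface, if the arm or the gripper's body presses on something with over 40 N, if the wrist force passes 120 N, or if a joint passes its speed limit or range.

ROBOT

A 6-joint arm with a two-finger parallel gripper is mounted at the origin on the work surface. World frame = base frame: x ahead of the robot, y to its left, z up, the work surface at z = 0. Lengths are in m, angles in rad, forces in N, time in s.
With the tool pointing down it reaches from about 0.275 to 0.725 m from the base axis. Payload 5.6 kg.
Tool frame: the origin (TCP) lies on the centre line of the jaws, within the pads' length; the fingertips stand 14 mm ahead of it and the grasp point (between the pads) lies 5 mm behind it; z points along the fingers, y is the line along which they close (so a half turn about z gives the same grasp; the last joint's range is limited). The gripper opens to 85 mm and grips with 20 to 120 N. Pads are 22 mm wide; open, the fingers measure 114 mm over their backs; the gripper's body (76 mm by 85 mm) begins 54 mm behind the grasp point. The pads swing forward as they close: fully open they stand 13 mm farther back than shut.
Start: joints at [1.516, 0.255, 0.108, 0, -1.424, -0.285], TCP at [0.183, 0.519, 0.245] pointing down, gripper open.
Joint ranges: [-2.95, 2.95], [-1.21, 1.97], [-1.09, 1.5], [-2.87, 1.71], [-2.94, -0.07], [-3.05, 3.05]. Speed limits (rad/s): [2.57, 2.57, 3.14, 3.14, 3.14, 3.14].

INTERFACE

Orientations are given as a unit quaternion [x, y, z, w].
In Python, from rig import state, imaging, robot, finder gives the robot as it stands.
- The arm moves only by the tool jog_arm, never from a script. Its argument "deltas" is a list of rows, each a list of 3 entries, a list of its own where there are three numbers: the shift along the world's x, y, z scaled (see below), then the turn, a rotation vector about the world's x, y, z scaled (see below), then the closure, from 0 (fully open) to 1 (shut). A call has 1 to 5 rows; each row is the pose to reach, as a shift and turn from the pose commanded when the call began; what a row does not reach only later rows make up. The controller multiplies each number of a shift by 1000 mm and each number of a turn by 90 degrees. A row lasts 1/8 s, in which the tool goes at most 62.5 mm and 10.7 degrees, less where a joint would pass 70% of its speed; a pose out of reach is approached as far as the arm can. A call with a number of a shift or a turn outside -1 to 1 is refused whole. A call with a gripper value outside its range is refused whole. The fingers move at their own pace and stop on an object; "force" is the grip in N (left out, the last holds). Time passes only in rows, so rows that repeat a pose let the fingers close. It gives the time, the measured TCP pose, the force, the opening and the grip force at its end, in the units of the state.
- state(): the state, without advancing time (a new reading comes with each control period).
- imaging.camera(name): name is "scene" or "side" or "wrist"; returns a dict with "color" (480x640x3 uint8, red, green, blue), "depth" (480x640 float32, m along the optical axis (not along the pixel's ray), 0 where there is no reading), "K" (3x3 intrinsics, pixels), "k1" (the pictures are not rectified: a ray, as slopes to the right and down, at radius r is drawn at 1 + k1 r^2 times it, then the intrinsics apply), "extrinsics" (4x4, takes a point from camera to world coordinates); the wrist camera has in their place "mount" (4x4, takes a point from camera to tool coordinates, whose origin is the TCP and whose axes are the flange's). Camera axes: x right, y down, z forward; pixel columns grow to the right and rows downward; lengths in m; the calibration is good to about 2 mm. A picture is of the moment at which its call begins: read the wrist's pose just before it.
- robot.close_job(): hands the job in; it is judged then, once.
Trained networks look in a picture, given as the dict that the camera call returned (one of the last four; its "shot" number tells which), for a name from the list of things; names that differ only in an ending like _2 or _b are one class to them, and where a whole thing is asked for, a point or a joint stands for the part that bears it (a point fixed in the world has none). Each returns a list of dicts, best first, with "confidence" (0 to 1); they miss things now and then, are a little off and sometimes report something else, mostly with a low value. They report only what shows in the picture. A call takes as long as a camera call. They do not tell look-alikes from the thing itself.
- finder.search_frame(label, picture): "position" ([x, y, z] in m, in world coordinates, good to about 4 mm: the middle of the surface that is visible of it).
- finder.masks_of(label, picture): "region" (480x640 bool, what is visible of it).
The state is a dict: "clock": time; "q": joint angles; "qvel": joint speeds; "joint_torque": joint torques, N m; "eef_pos": TCP position; "tcp_rot": TCP orientation; "contact_force": force on the tool from outside, world axes, zero at the start; "ft_torque": the same for the moment, N m; "grip_width": finger opening in m; "grasp_force": force on a finger pad.
Only numpy, scipy, OpenCV 4.12 (cv2) and the standard library are available. Lean on these libraries where they do the work, as an engineer would, in place of code of your own. Each camera call takes 0.05 s, during which the arm holds its last target. There are 200 camera calls.

## Working session

There is one attempt and no reset: what is moved stays moved. The work goes in short steps, Python scripts to look and compute and a tool call to move; the robot and the scene stay as the last step left them, time stands still between calls to the robot, and variables do not carry over. Pictures are saved under pics/ and viewed, at most 14 in all, crops included, and the job is handed in when it is done.

Besides the shell and the picture viewer there is one more tool, called after ">>>" as name(argument=value, ...) on one line, values as JSON. jog_arm: Moves the arm, as the interface text tells. Its arguments: {"type":"object","properties":{"deltas":{"type":"array","items":{"type":"array"}},"force":{"type":"number"}},"required":["deltas"]}

```bash
mkdir -p pics; ls
cat > h.py <<'E'
import numpy as np, cv2
from rig import state, imaging, robot, finder
from scipy.spatial.transform import Rotation as R
def save(n,c): cv2.imwrite('pics/'+n+'.png',cv2.cvtColor(c,cv2.COLOR_RGB2BGR))
def ext(p,s=None):
    if 'extrinsics' in p: return np.array(p['extrinsics'])
    T=np.eye(4);T[:3,:3]=R.from_quat(s['tcp_rot']).as_matrix();T[:3,3]=s['eef_pos'];return T@np.array(p['mount'])
def cloud(p,s=None):
    v,u=np.mgrid[0:480,0:640];K=np.array(p['K']);k=p['k1']
    x=(u-K[0,2])/K[0,0];y=(v-K[1,2])/K[1,1]
    xu,yu=x.copy(),y.copy()
    for _ in range(8):
        f=1+k*(xu**2+yu**2);xu=x/f;yu=y/f
    d=p['depth'];P=np.stack([xu*d,yu*d,d],-1);T=ext(p,s)
    W=P@T[:3,:3].T+T[:3,3];W[d==0]=np.nan
    return W
names=['small_jar','medium_jar','large_jar','square_jar','small_lid','medium_lid','large_lid','square_lid','bowl','tool_pot']
E
python3 - <<'E'
from h import *
s=state();print(s)
for n in ['scene','side']:
    p=imaging.camera(n);save(n,p['color']);print(n,p['K'],p['k1'],np.round(p['extrinsics'],3).tolist())
    W=cloud(p)
    for l in names:
        for r in finder.search_frame(l,p)[:3]: print(l,np.round(r['position'],3),round(r['confidence'],2))
E
```

```text
pics
{'clock': 0.0, 'q': array([ 1.51559564e+00,  2.55768079e-01,  1.06995774e-01, -4.68150722e-04,
       -1.42391303e+00, -2.84603104e-01]), 'qvel': array([-5.33326055e-04, -4.41094582e-05, -8.45692019e-05,  2.02766874e-03,
        4.11171180e-04, -1.46017181e-03]), 'joint_torque': array([ 5.35737472e-04, -3.86631918e+01,  2.37942481e+01,  5.36508992e+00,
       -6.09439056e-03,  1.42797117e-05]), 'eef_pos': array([0.18310386, 0.51812242, 0.2443822 ]), 'tcp_rot': array([ 9.85595063e-01, -1.69119559e-01, -1.21902828e-04,  9.64794268e-04]), 'contact_force': array([ 0.26216111, -0.98061769, -0.60479807]), 'ft_torque': array([9.85608868e-05, 5.87401539e-02, 4.99485686e-02]), 'grasp_force': 0.0, 'grip_width': 0.08546816180962578}
scene [[453.79339281   0.         314.70630289]
 [  0.         453.79339281 239.46549307]
 [  0.           0.           1.        ]] -0.012199759396143232 [[0.073, 0.712, -0.698, 1.299], [0.997, -0.06, 0.044, -0.046], [-0.01, -0.699, -0.715, 0.896], [0.0, 0.0, 0.0, 1.0]]
small_jar [0.635 0.244 0.085] 0.85
medium_jar [0.362 0.383 0.058] 0.67
medium_jar [0.483 0.
[... 355 characters left out ...]
50494873   0.         323.19143022]
 [  0.         522.50494873 242.33700517]
 [  0.           0.           1.        ]] -0.035345147917671946 [[0.958, -0.186, 0.219, 0.238], [-0.287, -0.609, 0.739, -0.782], [-0.004, -0.771, -0.637, 0.72], [0.0, 0.0, 0.0, 1.0]]
small_jar [0.614 0.222 0.095] 0.75
medium_jar [0.34  0.359 0.058] 0.94
medium_jar [0.464 0.226 0.082] 0.93
large_jar [0.48  0.084 0.065] 0.84
square_jar [0.611 0.074 0.071] 0.71
small_lid [ 0.59  -0.109  0.047] 0.57
small_lid [0.612 0.222 0.093] 0.22
medium_lid [ 0.468 -0.258  0.046] 0.67
large_lid [ 0.617 -0.243  0.046] 0.78
large_lid [0.511 0.442 0.034] 0.23
square_lid [ 0.453 -0.124  0.047] 0.68
tool_pot [ 0.504 -0.414  0.07 ] 0.95
```

View pics/scene.png

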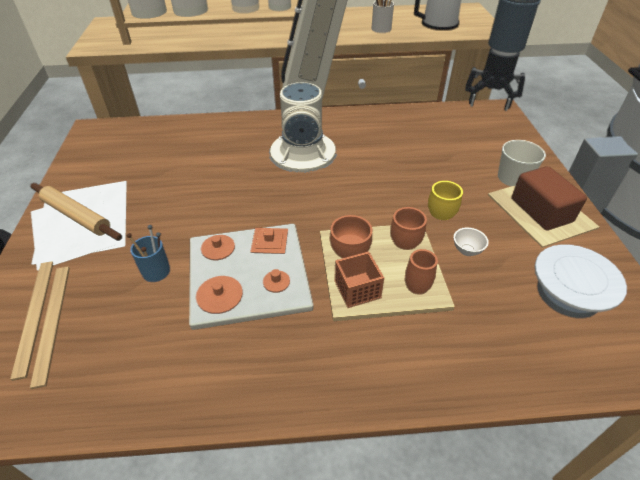

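View pics/side.png

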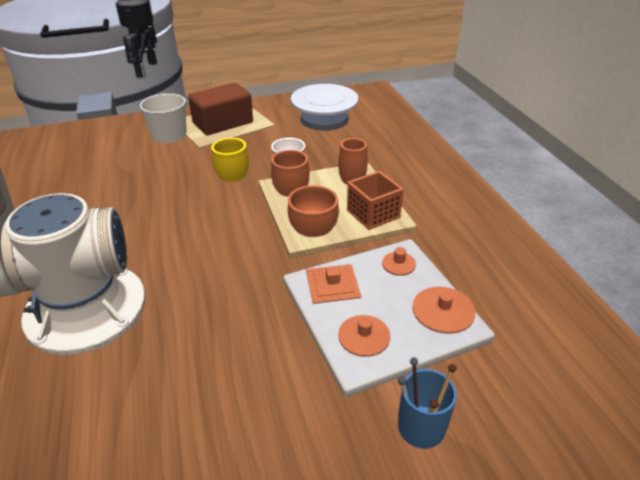

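The scene view shows the jars at scene pixels: large (351,236), medium (408,228), small (421,271) and square (358,279). The lids are at: medium (218,246), square (269,240), large (219,293) and small (277,282). Two things could be taken for the medium jar: the terracotta one at (408,228) and the yellow one at (446,200). I choose the terracotta one. Next I fit the geometry from both depth clouds and take a crop to check.

```bash
cat >> h.py <<'E'
from scipy.optimize import least_squares
G={'small_jar':(.624,.233,.032),'medium_jar':(.474,.236,.043),'large_jar':(.462,.09,.054),'square_jar':(.616,.087,.044),
'small_lid':(.597,-.103,.033),'medium_lid':(.471,-.249,.044),'large_lid':(.624,-.236,.055),'square_lid':(.459,-.115,.045)}
def circ(P,r,c0):
    f=lambda c:np.hypot(P[:,0]-c[0],P[:,1]-c[1])-r
    return least_squares(f,c0,loss='soft_l1',f_scale=.002).x
def around(W,c,r):
    P=W.reshape(-1,3);P=P[~np.isnan(P[:,0])];return P[np.hypot(P[:,0]-c[0],P[:,1]-c[1])<r]
E
cat > m.py <<'E'
from h import *
ps={n:imaging.camera(n) for n in ['scene','side']}
for n,p in ps.items():
    W=cloud(p)
    for l,(x,y,r) in G.items():
        Q=around(W,(x,y),r+.022);
        top=np.percentile(Q[:,2],99.5) if 'jar' in l else None
        if 'jar' in l:
            T=Q[Q[:,2]>top-.005]
            zt=np.median(T[:,2])
        else:
            near=around(W,(x,y),.03);zt=np.percentile(near[:,2],98)
            K=near[near[:,2]>zt-.004]
            T=Q[(Q[:,2]>.034)&(Q[:,2]<.056)]
        rect=cv2.minAreaRect((T[:,:2]*1000).astype(np.float32))
        extra=''
        if 'lid' in l:
            k=cv2.minAreaRect((K[:,:2]*1000).astype(np.float32));extra=('knob',np.round(k[0]),np.round(k[1]),round(k[2]),'n',len(K),'mean',np.round(K.mean(0),4), 'capz',np.round(np.median(T[:,2]),4))
        print(n,l,'top',round(zt,4),'rect',np.round(rect[0],1),np.round(rect[1],1),round(rect[2],1),len(T),*extra)
c=ps['scene']['color'][190:320,180:480];save('crop1',cv2.resize(c,None,fx=2.6,fy=2.6,interpolation=cv2.INTER_CUBIC))
E
python3 m.py
```

```text
scene small_jar top 0.117 rect [620.4 246.5] [62.4 62.6] 45.4 172
scene medium_jar top 0.1019 rect [466.3 250.6] [83.9 85.4] 74.9 190
scene large_jar top 0.087 rect [478.8  98.8] [105.4 106.9] 45.5 235
scene square_jar top 0.095 rect [619.9  98.6] [91.5 88.9] 15.0 303
scene small_lid top 0.0756 rect [599.  -96.6] [64.2 64.2] 4.9 392 knob [598. -97.] [24. 19.] 1 n 57 mean [ 0.5978 -0.0966  0.0743] capz 0.0457
scene medium_lid top 0.0754 rect [ 470.7 -247.3] [86.6 88. ] 87.7 594 knob [ 472. -248.] [23. 20.] 37 n 46 mean [ 0.4716 -0.2481  0.074 ] capz 0.0453
scene large_lid top 0.0753 rect [ 625.  -232.4] [110.  107.8] 26.5 1285 knob [ 627. -233.] [23. 21.] 55 n 63 mean [ 0.6267 -0.2324  0.0741] capz 0.0452
scene square_lid top 0.0756 rect [ 457.1 -113. ] [90.2 92.8] 82.8 767 knob [ 458. -113.] [21. 24.] 89 n 56 mean [ 0.4583 -0.1125  0.0741] capz 0.0459
side small_jar top 0.1164 rect [619.5 244.3] [64.3 63.3] 22.9 143
side medium_jar top 0.1013 rect [463.1 249.1] [83.7 84.4] 4.1 194
side large_jar top 0.0862 rect [476.5  97. ] [106.  108.3] 20.3 338
side square_jar top 0.0944 rect [616.5  97.3] [89.4 93.7] 15.0 330
side small_lid top 0.0747 rect [ 592.8 -100.3] [61.9 64.6] 57.8 549 knob [594. -99.] [25. 21.] 65 n 84 mean [ 0.594  -0.0994  0.0735] capz 0.0453
side medium_lid top 0.0751 rect [ 467.6 -248.5] [87.4 88.4] 2.9 1529 knob [ 466. -248.] [24. 23.] 27 n 125 mean [ 0.4669 -0.2491  0.0736] capz 0.045
side large_lid top 0.0748 rect [ 621.7 -233.2] [112.5 107.1] 61.4 2110 knob [ 622. -233.] [23. 22.] 45 n 106 mean [ 0.6204 -0.2337  0.0734] capz 0.0446
side square_lid top 0.0755 rect [ 454.6 -113.4] [93.9 90. ] 82.4 1476 knob [ 454. -114.] [25. 23.] 88 n 112 mean [ 0.4541 -0.115   0.0738] capz 0.0457
```

View pics/crop1.png

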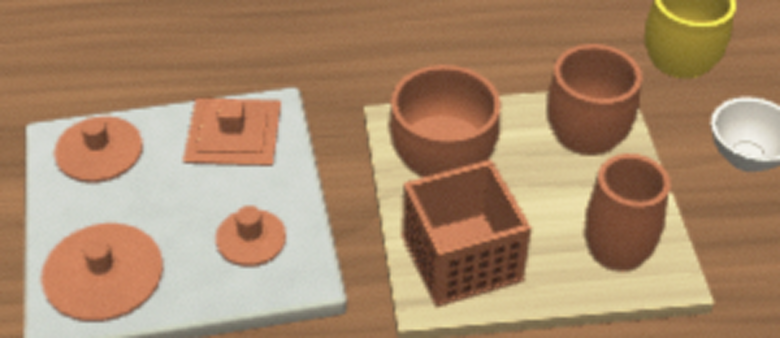

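The crop confirms the terracotta jars and the lid shapes, with the yellow pot at upper right as the look-alike. The two cameras agree within about 3 mm, and the heights match the text (rims 0.117, 0.102, 0.087 and 0.095; knob tops 0.075). I'll check from above with the wrist camera, first over the jars.

>>> jog_arm(deltas=[[[0.362,-0.345,0.1],[0,0,0],0],[[0.362,-0.345,0.1],[0,0,0],0],[[0.362,-0.345,0.1],[0,0,0],0],[[0.362,-0.345,0.1],[0,0,0],0],[[0.362,-0.345,0.1],[0,0,0],0]])

```text
clock: 1.82
eef_pos: [0.4062, 0.3056, 0.3072]
tcp_rot: [0.986, -0.169, 0.0, -0.0]
contact_force: [1.3, 1.5, 0.5]
grip_width: 0.0854
grasp_force: 0.0
```

>>> jog_arm(deltas=[[[0.13,-0.13,0.03],[0,0,0],0],[[0.13,-0.13,0.03],[0,0,0],0],[[0.13,-0.13,0.03],[0,0,0],0],[[0.13,-0.13,0.03],[0,0,0],0],[[0.13,-0.13,0.03],[0,0,0],0]])

```text
clock: 2.45
eef_pos: [0.535, 0.1771, 0.3362]
tcp_rot: [0.986, -0.169, -0.0, 0.0]
contact_force: [-1.1, -1.4, -0.5]
grip_width: 0.0852
grasp_force: 0.0
```

```bash
cat > w.py <<'E'
from h import *
import sys
s=state();p=imaging.camera('wrist');W=cloud(p,s);save(sys.argv[1],p['color'])
print('eef',np.round(s['eef_pos'],4),'q',np.round(s['q'],2))
for l,(x,y,r) in G.items():
    if sys.argv[2] not in l: continue
    Q=around(W,(x,y),r+.022)
    if len(Q)<100: print(l,'few',len(Q));continue
    if 'jar' in l:
        top=np.percentile(Q[:,2],99);T=Q[Q[:,2]>top-.005];zt=np.median(T[:,2])
    else:
        near=around(W,(x,y),.03);zt=np.percentile(near[:,2],98);K=near[near[:,2]>zt-.004];T=Q[(Q[:,2]>.034)&(Q[:,2]<.056)]
        k=cv2.minAreaRect((K[:,:2]*1000).astype(np.float32));print('  knob',np.round(k[0],1),np.round(k[1],1),round(k[2],1))
    rect=cv2.minAreaRect((T[:,:2]*1000).astype(np.float32));print(l,round(zt,4),np.round(rect[0],1),np.round(rect[1],1),round(rect[2],1),len(T),'edge rows/cols',)
E
python3 w.py w1 jar
```

```text
eef [0.535  0.1771 0.3362] q [ 0.6   0.28  0.37 -0.   -1.66  0.63]
small_jar 0.1177 [614.5 249.8] [64.2 72.4] 64.8 1509 edge rows/cols
medium_jar 0.1025 [464.8 251.7] [85.  84.3] 1.2 1378 edge rows/cols
large_jar 0.4065 [522.4 115.2] [8.1 9. ] 80.5 1194 edge rows/cols
square_jar 0.0958 [617.6  99.8] [88.5 88.7] 14.8 2525 edge rows/cols
```

View pics/w1.png

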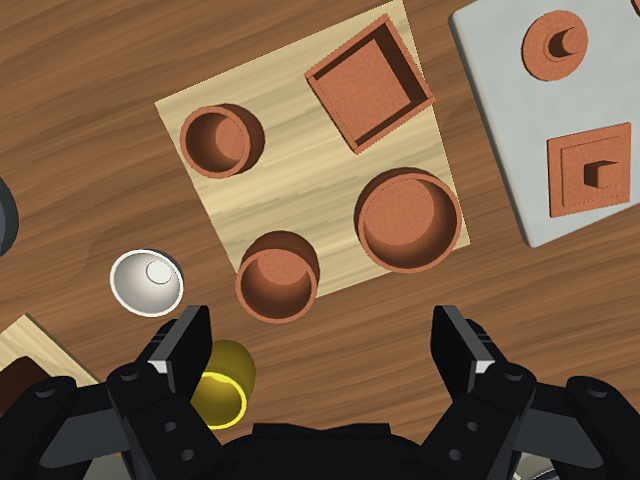

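The wrist view shows all four jars (small (216,142), square (370,85), large (408,220), medium (278,280)), the bowl at (146,282) and the yellow look-alike at (220,395). I tighten the rim filter with a circle fit, then move over the bat.

```bash
cat > w.py <<'E'
from h import *
import sys
Z={'small_jar':.118,'medium_jar':.103,'large_jar':.088,'square_jar':.096}
s=state();p=imaging.camera('wrist');W=cloud(p,s);save(sys.argv[1],p['color'])
print('eef',np.round(s['eef_pos'],4),'q',np.round(s['q'],2),s['clock'])
for l,(x,y,r) in G.items():
    if sys.argv[2] not in l: continue
    Q=around(W,(x,y),r+.022);lo,hi=(Z[l]-.003,Z[l]+.004) if 'jar' in l else (.034,.056)
    if 'lid' in l:
        K=around(W,(x,y),.03);K=K[(K[:,2]>.071)&(K[:,2]<.08)];print('  knob top',np.round(np.median(K,0),4) if len(K) else None)
    T=Q[(Q[:,2]>lo)&(Q[:,2]<hi)]
    if len(T)<50: print(l,'few');continue
    t=(T[:,:2]*1000).astype(np.float32);rect=cv2.minAreaRect(t);h=cv2.convexHull(t)[:,0].astype(float)
    f=least_squares(lambda c:np.hypot(h[:,0]-c[0],h[:,1]-c[1])-c[2],[x*1000,y*1000,r*1000],loss='soft_l1').x
    print(l,np.round(np.median(T[:,2]),4),np.round(rect[0],1),np.round(rect[1],1),round(rect[2],1),'circ',np.round(f,1))
E
python3 w.py w2 jar
```

```text
eef [0.5347 0.1776 0.3364] q [ 0.6   0.28  0.37 -0.   -1.66  0.63] 2.5
small_jar 0.1176 [618.8 247.2] [63.1 62.8] 73.5 circ [618.9 247.2  31.6]
medium_jar 0.1026 [464.6 251.9] [83.7 85.1] 70.4 circ [464.8 252.   42.5]
large_jar 0.0877 [477.8 100.2] [107.2 106.6] 62.8 circ [477.6 100.3  53.7]
square_jar 0.0959 [617.6  99.7] [88.6 88.5] 15.0 circ [614.5  98.7  55.9]
```

>>> jog_arm(deltas=[[[0,-0.3,0],[0,0,0],0.4],[[0,-0.3,0],[0,0,0],0.4],[[0,-0.3,0],[0,0,0],0.4],[[0,-0.3,0],[0,0,0],0.4],[[0,-0.3,0],[0,0,0],0.4]])

```text
clock: 3.18
eef_pos: [0.5346, -0.1236, 0.337]
tcp_rot: [0.986, -0.168, 0.0, -0.0]
contact_force: [0.2, -0.2, 0.5]
grip_width: 0.0508
grasp_force: 0.0
```

```bash
python3 w.py w3 lid
```

```text
eef [ 0.5346 -0.1236  0.337 ] q [ 0.06  0.25  0.33  0.   -1.65  1.17] 3.175
  knob top [ 0.5953 -0.0963  0.0747]
small_lid 0.0464 [594.9 -96.2] [64.1 64.6] 70.7 circ [595.  -96.2  32.5]
  knob top [ 0.469  -0.2459  0.0747]
medium_lid 0.046 [ 468.2 -246.5] [87.4 87.7] 8.8 circ [ 468.1 -246.5   43.9]
  knob top [ 0.6226 -0.2309  0.0749]
large_lid 0.0461 [ 622.7 -231.7] [109.9 108.4] 71.3 circ [ 623.  -231.7   54.9]
  knob top [ 0.4564 -0.112   0.0746]
square_lid 0.0465 [ 455.7 -111.5] [90.2 90.6] 82.8 circ [ 455.6 -110.7   59. ]
```

View pics/w3.png

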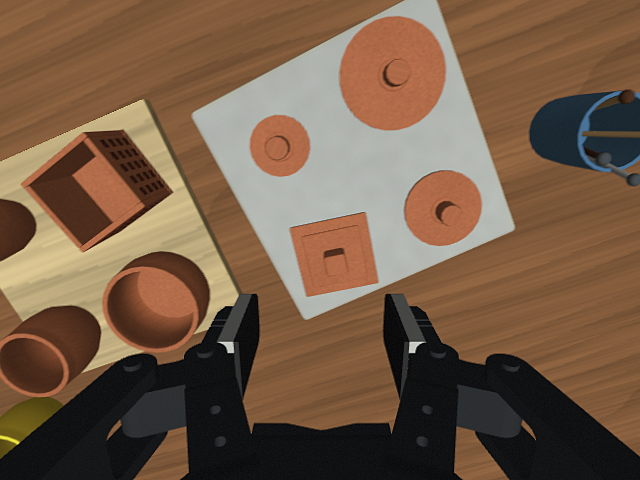

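The wrist view shows all four lids on the bat: small (280,146), large (392,72), medium (443,208) and square (334,255). All three cameras agree within 2–3 mm, and the lid-to-jar shifts agree within 1 mm. I start with the small lid.

>>> jog_arm(deltas=[[[0.06,0.027,-0.06],[0,0,0],0.4],[[0.06,0.027,-0.12],[0,0,0],0.4],[[0.06,0.027,-0.18],[0,0,0],0.4],[[0.06,0.027,-0.23],[0,0,0],0.4],[[0.06,0.027,-0.235],[0,0,0],0.4]])

```text
clock: 3.85
eef_pos: [0.5917, -0.0944, 0.0973]
tcp_rot: [0.986, -0.168, -0.005, 0.001]
contact_force: [0.2, 2.1, 0.9]
grip_width: 0.0508
grasp_force: 0.0
```

>>> jog_arm(deltas=[[[0,0,-0.02],[0,0,0],0.4],[[0,0,-0.034],[0,0,0],0.4],[[0,0,-0.034],[0,0,0],0.4]])

```text
clock: 4.22
eef_pos: [0.5954, -0.0955, 0.0683]
tcp_rot: [0.986, -0.169, 0.0, 0.0]
contact_force: [0.1, -0.8, 0.5]
grip_width: 0.0514
grasp_force: 0.0
```

>>> jog_arm(deltas=[[[0,0,-0.002],[0,0,0],1],[[0,0,-0.002],[0,0,0],1],[[0,0,-0.002],[0,0,0],1],[[0,0,-0.002],[0,0,0],1],[[0,0,-0.002],[0,0,0],1]], force=40)

```text
clock: 4.85
eef_pos: [0.5958, -0.096, 0.0667]
tcp_rot: [0.986, -0.169, 0.001, -0.0]
contact_force: [0.1, -0.2, 6.1]
grip_width: 0.0226
grasp_force: 39.7
```

>>> jog_arm(deltas=[[[0,0,0.02],[0,0,0],1],[[0,0,0.05],[0,0,0],1],[[0,0,0.1],[0,0,0],1],[[0,0,0.15],[0,0,0],1],[[0,0,0.17],[0,0,0],1]])

```text
clock: 5.48
eef_pos: [0.596, -0.096, 0.2389]
tcp_rot: [0.986, -0.169, 0.002, -0.0]
contact_force: [0.7, -0.1, -1.5]
grip_width: 0.0224
grasp_force: 39.4
```

>>> jog_arm(deltas=[[[0.004,0.06,0],[0,0,0],1],[[0.009,0.12,0],[0,0,0],1],[[0.013,0.18,0],[0,0,0],1],[[0.017,0.24,0],[0,0,0],1],[[0.021,0.3,0],[0,0,0],1]])

```text
clock: 6.1
eef_pos: [0.6157, 0.206, 0.2351]
tcp_rot: [0.986, -0.169, -0.0, 0.0]
contact_force: [1.3, 0.1, -1.0]
grip_width: 0.0223
grasp_force: 39.5
```

>>> jog_arm(deltas=[[[0.003,0.043,0],[0,0,0],1],[[0.003,0.043,-0.02],[0,0,0],1],[[0.003,0.043,-0.05],[0,0,0],1],[[0.003,0.043,-0.07],[0,0,0],1],[[0.003,0.043,-0.07],[0,0,0],1]])

```text
clock: 6.72
eef_pos: [0.6179, 0.2466, 0.1631]
tcp_rot: [0.986, -0.169, -0.002, 0.002]
contact_force: [-0.7, 0.3, 0.1]
grip_width: 0.0222
grasp_force: 39.5
```

>>> jog_arm(deltas=[[[0.001,0.001,0],[0,0,0],1],[[0.001,0.001,-0.006],[0,0,0],1],[[0.001,0.001,-0.012],[0,0,0],1],[[0.001,0.001,-0.016],[0,0,0],1],[[0.001,0.001,-0.016],[0,0,0],1]])

```text
clock: 7.35
eef_pos: [0.6199, 0.248, 0.149]
tcp_rot: [0.986, -0.169, -0.0, 0.0]
contact_force: [-0.1, 0.3, -0.6]
grip_width: 0.0228
grasp_force: 39.5
```

>>> jog_arm(deltas=[[[0,0,-0.0015],[0,0,0],1],[[0,0,-0.003],[0,0,0],1],[[0,0,-0.003],[0,0,0],1]])

```text
clock: 7.72
eef_pos: [0.6201, 0.2481, 0.1465]
tcp_rot: [0.986, -0.169, -0.0, 0.0]
contact_force: [0.2, -0.7, 0.4]
grip_width: 0.0221
grasp_force: 39.5
```

>>> jog_arm(deltas=[[[0,0,-0.001],[0,0,0],1],[[0,0,-0.001],[0,0,0],1]])

```text
clock: 7.98
eef_pos: [0.6202, 0.2481, 0.1458]
tcp_rot: [0.986, -0.169, 0.0, -0.0]
contact_force: [-0.3, 0.0, 0.9]
grip_width: 0.0223
grasp_force: 39.6
```

>>> jog_arm(deltas=[[[0,0,-0.001],[0,0,0],1],[[0,0,-0.001],[0,0,0],0.4],[[0,0,-0.001],[0,0,0],0.4],[[0,0,-0.001],[0,0,0],0.4]])

```text
clock: 8.48
eef_pos: [0.62, 0.2481, 0.1442]
tcp_rot: [0.986, -0.169, -0.0, 0.0]
contact_force: [0.1, 0.3, 0.1]
grip_width: 0.0513
grasp_force: 0.0
```

>>> jog_arm(deltas=[[[0,0,0.03],[0,0,0],0.4],[[0,0,0.09],[0,0,0],0.4],[[-0.02,-0.06,0.11],[0,0,0],0.4],[[-0.045,-0.12,0.11],[0,0,0],0.4],[[-0.065,-0.18,0.11],[0,0,0],0.4]])

```text
clock: 9.1
eef_pos: [0.5565, 0.0732, 0.255]
tcp_rot: [0.986, -0.169, 0.0, -0.0]
contact_force: [0.4, -1.1, 0.8]
grip_width: 0.0512
grasp_force: 0.0
```

```bash
cat > c.py <<'E'
from h import *
import sys
p=imaging.camera('scene');save(sys.argv[1],cv2.resize(p['color'][180:330,180:490],None,fx=2.5,fy=2.5,interpolation=cv2.INTER_CUBIC))
W=cloud(p)
for l,(x,y) in dict(small=(.620,.247),medium=(.465,.252),large=(.478,.1),square=(.618,.1)).items():
    K=around(W,(x,y),.045);K=K[K[:,2]<.165];t=np.percentile(K[:,2],99);print(l,'top',round(t,4),np.round(K[K[:,2]>t-.004].mean(0),4))
E
python3 c.py c1
```

```text
small top 0.1541 [0.6224 0.2465 0.153 ]
medium top 0.1042 [0.468  0.2513 0.1024]
large top 0.0843 [0.437  0.1052 0.0856]
square top 0.0969 [0.614  0.1022 0.0953]
```

View pics/c1.png

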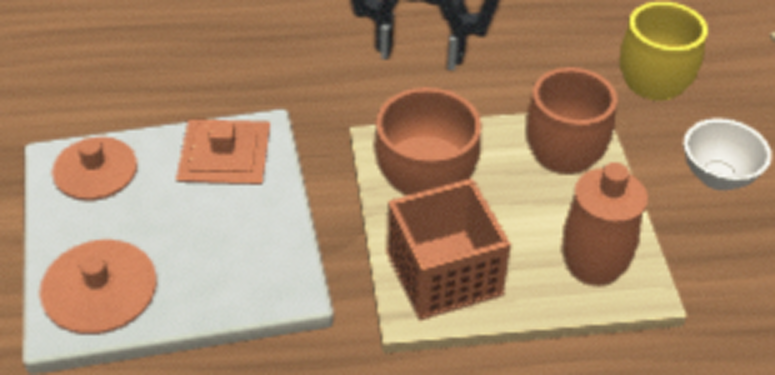

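The small lid is seated: the picture shows it level on the small jar at (610,190), with its knob top at 0.154 as expected. Next is the large lid.

>>> jog_arm(deltas=[[[0.013,-0.06,0],[0,0,0],0.4],[[0.026,-0.12,0],[0,0,0],0.4],[[0.039,-0.18,0],[0,0,0],0.4],[[0.053,-0.24,-0.01],[0,0,0],0.4],[[0.067,-0.3,-0.03],[0,0,0],0.4]])

```text
clock: 9.78
eef_pos: [0.6245, -0.2254, 0.2258]
tcp_rot: [0.986, -0.169, 0.001, 0.0]
contact_force: [0.6, 0.7, -0.1]
grip_width: 0.0511
grasp_force: 0.0
```

>>> jog_arm(deltas=[[[0,0,-0.05],[0,0,0],0.4],[[0,0,-0.1],[0,0,0],0.4],[[0,0,-0.12],[0,0,0],0.4],[[0,0,-0.13],[0,0,0],0.4],[[0,0,-0.13],[0,0,0],0.4]])

```text
clock: 10.4
eef_pos: [0.6239, -0.2232, 0.0953]
tcp_rot: [0.986, -0.169, -0.0, 0.0]
contact_force: [-0.1, 0.7, 0.3]
grip_width: 0.0512
grasp_force: 0.0
```

>>> jog_arm(deltas=[[[-0.001,-0.0085,-0.01],[0,0,0],0.4],[[-0.001,-0.0085,-0.027],[0,0,0],0.4],[[-0.001,-0.0085,-0.027],[0,0,0],0.4]])

```text
clock: 10.78
eef_pos: [0.6215, -0.2315, 0.0661]
tcp_rot: [0.986, -0.169, -0.002, -0.0]
contact_force: [-0.2, 0.5, -0.2]
grip_width: 0.0515
grasp_force: 0.0
```

>>> jog_arm(deltas=[[[0,0,0],[0,0,0],1],[[0,0,0],[0,0,0],1],[[0,0,0],[0,0,0],1],[[0,0,0],[0,0,0],1]], force=60)

```text
clock: 11.28
eef_pos: [0.6233, -0.2317, 0.069]
tcp_rot: [0.986, -0.169, 0.001, 0.0]
contact_force: [0.4, 1.4, 3.4]
grip_width: 0.0215
grasp_force: 59.3
```

>>> jog_arm(deltas=[[[0,0,0.02],[0,0,0],1],[[0,0,0.06],[0,0,0],1],[[0,0,0.11],[0,0,0],1],[[-0.01,0.03,0.14],[0,0,0],1],[[-0.035,0.08,0.14],[0,0,0],1]])

```text
clock: 11.9
eef_pos: [0.589, -0.1519, 0.2101]
tcp_rot: [0.985, -0.17, 0.002, -0.0]
contact_force: [-0.5, 1.0, -2.7]
grip_width: 0.0217
grasp_force: 59.1
```

>>> jog_arm(deltas=[[[-0.022,0.05,0],[0,0,0],1],[[-0.044,0.1,0],[0,0,0],1],[[-0.066,0.15,0],[0,0,0],1],[[-0.088,0.2,0],[0,0,0],1],[[-0.11,0.25,0],[0,0,0],1]])

```text
clock: 12.52
eef_pos: [0.4765, 0.0996, 0.2078]
tcp_rot: [0.986, -0.169, -0.0, 0.0]
contact_force: [1.4, 0.7, -1.7]
grip_width: 0.0217
grasp_force: 59.1
```

>>> jog_arm(deltas=[[[0,0,-0.02],[0,0,0],1],[[0,0,-0.05],[0,0,0],1],[[0,0,-0.06],[0,0,0],1],[[0,0,-0.06],[0,0,0],1]])

```text
clock: 13.02
eef_pos: [0.4776, 0.0979, 0.1479]
tcp_rot: [0.986, -0.169, -0.001, 0.001]
contact_force: [-0.3, 0.3, -1.4]
grip_width: 0.0216
grasp_force: 59.3
```

>>> jog_arm(deltas=[[[0.0005,0.002,-0.008],[0,0,0],1],[[0.0005,0.002,-0.016],[0,0,0],1],[[0.0005,0.002,-0.022],[0,0,0],1],[[0.0005,0.002,-0.027],[0,0,0],1],[[0.0005,0.002,-0.027],[0,0,0],1]])

```text
clock: 13.65
eef_pos: [0.4781, 0.1001, 0.1208]
tcp_rot: [0.986, -0.169, -0.0, 0.0]
contact_force: [0.4, 0.1, -1.9]
grip_width: 0.0214
grasp_force: 59.2
```

>>> jog_arm(deltas=[[[0,0,-0.001],[0,0,0],1],[[0,0,-0.002],[0,0,0],1],[[0,0,-0.002],[0,0,0],1]])

```text
clock: 14.02
eef_pos: [0.4784, 0.1003, 0.1193]
tcp_rot: [0.986, -0.169, 0.0, -0.0]
contact_force: [0.3, 0.1, -1.6]
grip_width: 0.0213
grasp_force: 59.2
```

>>> jog_arm(deltas=[[[0,0,-0.001],[0,0,0],1],[[0,0,-0.0015],[0,0,0],1],[[0,0,-0.0015],[0,0,0],1]])

```text
clock: 14.4
eef_pos: [0.4784, 0.1003, 0.118]
tcp_rot: [0.986, -0.169, 0.0, -0.0]
contact_force: [-1.9, 0.3, -0.5]
grip_width: 0.0217
grasp_force: 59.5
```

Contact is starting at the expected height. Down another 0.5 mm, release and lift.

>>> jog_arm(deltas=[[[0,0,-0.0005],[0,0,0],1],[[0,0,-0.0005],[0,0,0],0.4],[[0,0,-0.0005],[0,0,0],0.4],[[0,0,-0.0005],[0,0,0],0.4]])

```text
clock: 14.9
eef_pos: [0.4784, 0.1003, 0.1172]
tcp_rot: [0.986, -0.169, 0.0, 0.0]
contact_force: [0.3, 1.2, -0.2]
grip_width: 0.051
grasp_force: 0.0
```

>>> jog_arm(deltas=[[[0,0,0.03],[0,0,0],0.4],[[0,0,0.09],[0,0,0],0.4],[[0,-0.06,0.11],[0,0,0],0.4],[[0,-0.12,0.11],[0,0,0],0.4],[[0,-0.18,0.11],[0,0,0],0.4]])

```text
clock: 15.52
eef_pos: [0.4783, -0.0813, 0.2278]
tcp_rot: [0.986, -0.169, 0.001, -0.0]
contact_force: [1.6, 0.8, -0.5]
grip_width: 0.0512
grasp_force: 0.0
```

```bash
python3 c.py c2
```

```text
small top 0.1544 [0.6223 0.246  0.1534]
medium top 0.1041 [0.4674 0.2513 0.1023]
large top 0.1244 [0.4807 0.0998 0.1227]
square top 0.0972 [0.6147 0.1036 0.0953]
```

The large lid is seated (knob top 0.124, as expected). Next is the square lid, turning the jaws +12.2° to line up with its knob.

>>> jog_arm(deltas=[[[-0.0225,-0.03,0],[0,0,0.07],0.4],[[-0.0225,-0.03,-0.04],[0,0,0.135],0.4],[[-0.0225,-0.03,-0.09],[0,0,0.135],0.4],[[-0.0225,-0.03,-0.13],[0,0,0.135],0.4],[[-0.0225,-0.03,-0.13],[0,0,0.135],0.4]])

```text
clock: 16.2
eef_pos: [0.4535, -0.1098, 0.0949]
tcp_rot: [0.998, -0.064, -0.003, 0.0]
contact_force: [0.1, 0.1, 1.1]
grip_width: 0.0516
grasp_force: 0.0
```

```bash
python3 -c "
from h import *
s=state();y=R.from_quat(s['tcp_rot']).as_matrix()[:,1];print(np.degrees(np.arctan2(y[1],y[0]))%180,s['eef_pos'],np.round(s['q'],2))"
```

```text
82.65487570294547 [ 0.45354819 -0.10981575  0.09491405] [ 0.1   0.2  -0.36 -0.   -1.01  1.34]
```

>>> jog_arm(deltas=[[[0,-0.001,-0.01],[0,0,0],0.4],[[0,-0.001,-0.028],[0,0,0],0.4],[[0,-0.001,-0.028],[0,0,0],0.4]])

```text
clock: 16.58
eef_pos: [0.456, -0.1107, 0.0696]
tcp_rot: [0.998, -0.064, 0.0, 0.0]
contact_force: [0.6, -0.9, 0.9]
grip_width: 0.0513
grasp_force: 0.0
```

>>> jog_arm(deltas=[[[0,0,0],[0,0,0],1],[[0,0,0],[0,0,0],1],[[0,0,0],[0,0,0],1],[[0,0,0],[0,0,0],1]])

```text
clock: 17.08
eef_pos: [0.457, -0.1109, 0.0707]
tcp_rot: [0.998, -0.064, 0.002, 0.0]
contact_force: [-1.2, -0.2, 6.0]
grip_width: 0.0226
grasp_force: 59.9
```

>>> jog_arm(deltas=[[[0,0,0.02],[0,0,0],1],[[0,0,0.06],[0,0,0],1],[[0,0,0.11],[0,0,0.05],1],[[0.02,0.026,0.14],[0,0,0.12],1],[[0.055,0.07,0.14],[0,0,0.2],1]])

```text
clock: 17.7
eef_pos: [0.5123, -0.0406, 0.2129]
tcp_rot: [0.996, 0.094, 0.003, -0.0]
contact_force: [1.1, 0.2, -1.6]
grip_width: 0.023
grasp_force: 59.2
```

>>> jog_arm(deltas=[[[0.037,0.047,0],[0,0,0.048],1],[[0.074,0.095,0],[0,0,0.048],1],[[0.107,0.1407,0],[0,0,0.048],1],[[0.107,0.1407,-0.03],[0,0,0.048],1],[[0.107,0.1407,-0.05],[0,0,0.048],1]])

```text
clock: 18.32
eef_pos: [0.6172, 0.1008, 0.1569]
tcp_rot: [0.991, 0.131, -0.002, -0.0]
contact_force: [-0.1, -1.3, -1.2]
grip_width: 0.0228
grasp_force: 59.2
```

```bash
python3 -c "
from h import *
s=state();y=R.from_quat(s['tcp_rot']).as_matrix()[:,1];print(np.degrees(np.arctan2(y[1],y[0]))%180,s['eef_pos'],s['contact_force'],s['grip_width'])
p=imaging.camera('wrist');save('w4',p['color'])"
```

```text
105.05002210934373 [0.61721556 0.10084857 0.15694267] [-0.08410736 -1.25384176 -1.20486889] 0.0228486446445623
```

View pics/w4.png

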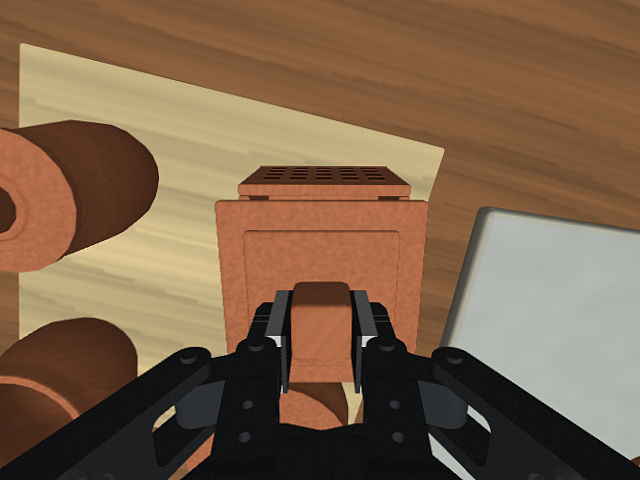

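The wrist view shows the square lid held level, with its edge (217–428) parallel to and centred over the jar (238–411). I lower it.

>>> jog_arm(deltas=[[[0,0,-0.007],[0,0,0],1],[[0,0,-0.014],[0,0,0],1],[[0,0,-0.021],[0,0,0],1],[[0,0,-0.027],[0,0,0],1],[[0,0,-0.027],[0,0,0],1]])

```text
clock: 19.0
eef_pos: [0.6175, 0.0998, 0.1318]
tcp_rot: [0.991, 0.13, -0.0, 0.0]
contact_force: [-0.6, -1.3, -0.9]
grip_width: 0.0227
grasp_force: 59.2
```

>>> jog_arm(deltas=[[[0.001,0,-0.001],[0,0,0],1],[[0.001,0,-0.002],[0,0,0],1],[[0.001,0,-0.003],[0,0,0],1],[[0.001,0,-0.003],[0,0,0],1]])

```text
clock: 19.5
eef_pos: [0.6188, 0.1, 0.1292]
tcp_rot: [0.991, 0.131, -0.0, 0.0]
contact_force: [0.0, -0.4, -1.9]
grip_width: 0.0227
grasp_force: 59.2
```

>>> jog_arm(deltas=[[[0,0,-0.001],[0,0,0],1],[[0,0,-0.001],[0,0,0],1],[[0,0,-0.001],[0,0,0],1]])

```text
clock: 19.88
eef_pos: [0.6188, 0.1, 0.1283]
tcp_rot: [0.991, 0.131, 0.0, 0.0]
contact_force: [-0.3, 0.2, -1.0]
grip_width: 0.0225
grasp_force: 59.2
```

>>> jog_arm(deltas=[[[0,0,-0.001],[0,0,0],1],[[0,0,-0.001],[0,0,0],1],[[0,0,-0.001],[0,0,0],0.4],[[0,0,-0.001],[0,0,0],0.4],[[0,0,-0.001],[0,0,0],0.4]])

```text
clock: 20.5
eef_pos: [0.6189, 0.1, 0.1272]
tcp_rot: [0.991, 0.131, 0.0, 0.0]
contact_force: [-0.7, -0.8, -0.3]
grip_width: 0.051
grasp_force: 0.0
```

>>> jog_arm(deltas=[[[0,0,0.03],[0,0,0],0.4],[[0,0,0.09],[0,0,0],0.4],[[-0.02,-0.05,0.1],[0,0,-0.1],0.4],[[-0.045,-0.11,0.1],[0,0,-0.2],0.4],[[-0.065,-0.17,0.1],[0,0,-0.3],0.4]])

```text
clock: 21.12
eef_pos: [0.554, -0.0683, 0.2277]
tcp_rot: [0.994, -0.107, 0.0, -0.0]
contact_force: [1.9, -0.4, 0.0]
grip_width: 0.0511
grasp_force: 0.0
```

```bash
python3 c.py c3; python3 -c "
from h import *
p=imaging.camera('scene');W=cloud(p)
for l in ['medium_lid']:
    x,y,r=G[l];Q=around(W,(x,y),r+.02);T=Q[(Q[:,2]>.034)&(Q[:,2]<.056)];print(cv2.minAreaRect((T[:,:2]*1000).astype(np.float32)))"
```

```text
small top 0.154 [0.6222 0.2462 0.153 ]
medium top 0.1043 [0.4662 0.2521 0.1024]
large top 0.1243 [0.4809 0.0986 0.1229]
square top 0.1329 [0.6202 0.0981 0.1313]
((468.9278259277344, -246.82968139648438), (89.84880828857422, 85.34703063964844), 5.34658670425415)
```

The square lid is seated (0.132). Last is the medium lid.

>>> jog_arm(deltas=[[[-0.026,-0.053,0],[0,0,0],0.4],[[-0.052,-0.106,0],[0,0,0],0.4],[[-0.086,-0.1765,-0.03],[0,0,0],0.4],[[-0.086,-0.1765,-0.08],[0,0,0],0.4],[[-0.086,-0.1765,-0.13],[0,0,0],0.4]])

```text
clock: 21.85
eef_pos: [0.4681, -0.2446, 0.0959]
tcp_rot: [0.994, -0.106, 0.0, -0.0]
contact_force: [1.1, -0.5, -1.3]
grip_width: 0.0513
grasp_force: 0.0
```

>>> jog_arm(deltas=[[[0,0,0],[0,0,0],0.4],[[0,0,-0.01],[0,0,0],0.4],[[0,0,-0.01],[0,0,0],0.4]])

```text
clock: 22.22
eef_pos: [0.47, -0.2433, 0.0885]
tcp_rot: [0.995, -0.104, 0.001, 0.0]
contact_force: [0.6, -0.0, 0.7]
grip_width: 0.0512
grasp_force: 0.0
```

>>> jog_arm(deltas=[[[-0.002,-0.003,-0.01],[0,0,0],0.4],[[-0.002,-0.003,-0.02],[0,0,0],0.4],[[-0.002,-0.003,-0.02],[0,0,0],0.4]])

```text
clock: 22.6
eef_pos: [0.4661, -0.2463, 0.0663]
tcp_rot: [0.995, -0.105, -0.001, -0.0]
contact_force: [-0.1, -0.7, -0.4]
grip_width: 0.051
grasp_force: 0.0
```

>>> jog_arm(deltas=[[[0,0,0],[0,0,0],1],[[0,0,0],[0,0,0],1],[[0,0,0],[0,0,0],1],[[0,0,0],[0,0,0],1]])

```text
clock: 23.1
eef_pos: [0.4673, -0.2465, 0.0678]
tcp_rot: [0.995, -0.104, 0.001, 0.0]
contact_force: [-0.2, 1.6, 4.4]
grip_width: 0.022
grasp_force: 59.3
```

>>> jog_arm(deltas=[[[0,0,0.02],[0,0,0],1],[[0,0,0.06],[0,0,0],1],[[0,0,0.12],[0,0,0],1],[[0,0.02,0.16],[0,0,0],1],[[0,0.07,0.16],[0,0,0],1]])

```text
clock: 23.72
eef_pos: [0.4684, -0.1771, 0.2303]
tcp_rot: [0.994, -0.106, 0.003, 0.0]
contact_force: [2.1, 0.4, -2.1]
grip_width: 0.022
grasp_force: 59.0
```

>>> jog_arm(deltas=[[[0,0.055,0],[0,0,0],1],[[0,0.11,0],[0,0,0],1],[[0,0.165,0],[0,0,0],1],[[0,0.22,0],[0,0,0],1],[[0,0.275,0],[0,0,0],1]])

```text
clock: 24.35
eef_pos: [0.4662, 0.1002, 0.2268]
tcp_rot: [0.995, -0.105, -0.0, 0.0]
contact_force: [1.1, 0.2, -1.5]
grip_width: 0.0216
grasp_force: 59.0
```

>>> jog_arm(deltas=[[[-0.001,0.05,0],[0,0,0],1],[[-0.002,0.1,0],[0,0,0],1],[[-0.0035,0.1534,0],[0,0,0],1],[[-0.0035,0.1534,-0.03],[0,0,0],1],[[-0.0035,0.1534,-0.06],[0,0,0],1]])

```text
clock: 24.98
eef_pos: [0.4628, 0.2526, 0.1657]
tcp_rot: [0.995, -0.104, -0.0, 0.0]
contact_force: [0.5, -0.1, -1.6]
grip_width: 0.0217
grasp_force: 59.2
```

>>> jog_arm(deltas=[[[0.0005,-0.0005,-0.008],[0,0,0],1],[[0.0005,-0.0005,-0.016],[0,0,0],1],[[0.0005,-0.0005,-0.024],[0,0,0],1],[[0.0005,-0.0005,-0.031],[0,0,0],1],[[0.0005,-0.0005,-0.031],[0,0,0],1]])

```text
clock: 25.6
eef_pos: [0.4637, 0.2512, 0.1359]
tcp_rot: [0.995, -0.105, -0.0, 0.0]
contact_force: [0.6, 0.0, -0.9]
grip_width: 0.0216
grasp_force: 59.2
```

>>> jog_arm(deltas=[[[0,0.0005,-0.001],[0,0,0],1],[[0,0.0005,-0.002],[0,0,0],1],[[0,0.0005,-0.003],[0,0,0],1],[[0,0.0005,-0.003],[0,0,0],1]])

```text
clock: 26.1
eef_pos: [0.4638, 0.2519, 0.1332]
tcp_rot: [0.995, -0.105, -0.0, 0.0]
contact_force: [0.5, -0.6, -0.7]
grip_width: 0.0219
grasp_force: 59.2
```

>>> jog_arm(deltas=[[[0,0,-0.0005],[0,0,0],1],[[0,0,-0.001],[0,0,0],1],[[0,0,-0.001],[0,0,0],1]])

```text
clock: 26.48
eef_pos: [0.4638, 0.2519, 0.1322]
tcp_rot: [0.995, -0.104, -0.0, 0.0]
contact_force: [-0.2, 0.3, -1.3]
grip_width: 0.0219
grasp_force: 59.2
```

>>> jog_arm(deltas=[[[0,0,-0.001],[0,0,0],1],[[0,0,-0.001],[0,0,0],1],[[0,0,-0.001],[0,0,0],0.4],[[0,0,-0.001],[0,0,0],0.4],[[0,0,-0.001],[0,0,0],0.4]])

```text
clock: 27.1
eef_pos: [0.4639, 0.2519, 0.1312]
tcp_rot: [0.995, -0.105, 0.0, 0.0]
contact_force: [0.3, -0.1, -0.3]
grip_width: 0.0512
grasp_force: 0.0
```

>>> jog_arm(deltas=[[[0,0,0.03],[0,0,0],0.4],[[0,0,0.08],[0,0,0],0.4],[[0,0,0.14],[0,0,0],0.4],[[0.05,-0.05,0.2],[0,0,0],0.4],[[0.07,-0.07,0.2],[0,0,0],0.4]])

```text
clock: 27.72
eef_pos: [0.535, 0.1818, 0.3345]
tcp_rot: [0.995, -0.104, 0.002, -0.001]
contact_force: [0.6, 0.5, -1.5]
grip_width: 0.0515
grasp_force: 0.0
```

```bash
python3 c.py c4
python3 - <<'E'
from h import *
s=state();p=imaging.camera('wrist');W=cloud(p,s);save('w5',p['color'])
for l,(x,y,z) in dict(small=(.619,.2472,.154),medium=(.4647,.252,.139),large=(.4777,.1002,.124),square=(.6176,.0997,.132)).items():
    K=around(W,(x,y),.03);K=K[abs(K[:,2]-z)<.005];C=around(W,(x,y),.05);C=C[(C[:,2]>z-.034)&(C[:,2]<z-.022)]
    if len(K)>20 and len(C)>50:
        A=np.c_[C[:,:2]-C[:,:2].mean(0),np.ones(len(C))];n=np.linalg.lstsq(A,C[:,2],rcond=None)[0]
        print(l,np.round(np.median(K,0),4),'rect c',np.round(cv2.minAreaRect((C[:,:2]*1000).astype(np.float32))[0],1),'slope',np.round(n[:2],3))
E
```

```text
small top 0.1541 [0.6226 0.246  0.153 ]
medium top 0.139 [0.4681 0.2497 0.1381]
large top 0.125 [0.4798 0.0982 0.1235]
square top 0.1328 [0.6204 0.0982 0.1313]
small [0.6198 0.2467 0.1537] rect c [619.6 247.8] slope [ 0.001 -0.005]
medium [0.466  0.2486 0.1384] rect c [466.6 249.7] slope [-0.006  0.005]
large [0.4796 0.1011 0.1237] rect c [477.8 100.2] slope [0.002 0.002]
square [0.6173 0.1003 0.1318] rect c [617.3  99.6] slope [ 0.    -0.002]
```

View pics/c4.png

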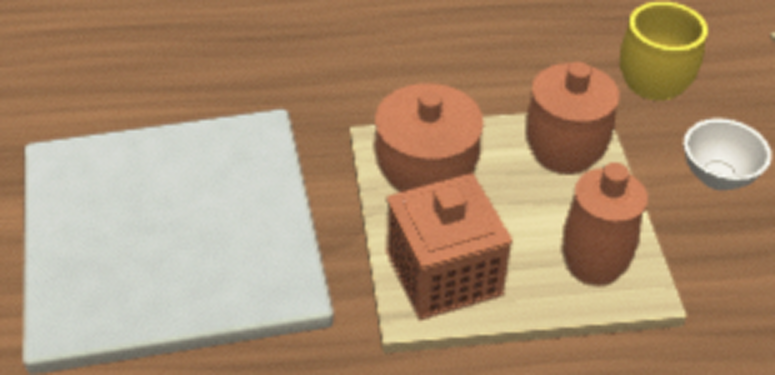

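The picture shows all four lids on their own jars: large (430,120), medium (575,90), square (450,215) and small (610,190). They sit level, at the seated heights, and within about 3 mm of centre. The bowl and yellow pot have not moved. I hand it in.

```bash
python3 -c "
from rig import robot;print(robot.close_job())"
```

```text
the job is handed in; nothing more can be done
None
```

All four lids are seated level on their own jars, at the expected heights and within about 3 mm of centre, and the job was handed in after about 28 s of robot time; no verdict came back.

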